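# Weigh the round tub on the spring scale

## Robot

A 6-joint arm with a two-finger parallel gripper is mounted at the origin on the work surface. World frame = base frame: x ahead of the robot, y to its left, z up, the work surface at z = 0. Lengths are in mm, angles in rad, forces in N, time in s.
With the tool pointing down it reaches from about 250 to 800 mm from the base axis. Payload 3.9 kg.
Tool frame: the origin (TCP) lies on the mounting face of the last link; the fingertips stand 173 mm ahead of it and the grasp point (between the pads) lies 155 mm ahead of it; z points along the fingers, y is the direction in which the jaws open and shut (so a half turn about z gives the same grasp; the last joint's range is limited). The gripper opens to 85 mm and grips with 20 to 120 N. Pads are 22 mm wide; open, the fingers measure 114 mm over their backs; the gripper's body (76 mm by 85 mm) begins 54 mm behind the grasp point. The pads swing forward as they close: fully open they stand 13 mm farther back than shut.
Start: joints at [-1.103, 0.26, -0.138, 1.173, 0, 1.571], TCP at [236.729, -468.588, 404.704] pointing down, gripper open.
Joint ranges: [-2.78, 2.78], [-0.83, 1.72], [-1.28, 1.37], [-1.9, 2.12], [-1.57, 1.48], [-3.14, 3.14]. Speed limits (rad/s): [2.57, 2.57, 3.14, 3.14, 3.14, 3.14].

## Interface

Orientations are given as a unit quaternion [w, x, y, z].
In Python, from station import manip gives the robot as it stands. The module is installed in compiled form; this text tells all that it offers.
- The arm moves only by the tool play_rows, never from a script. Its argument "deltas" is a list that holds one entry, the list of rows, each a list of 7 numbers: the gripper's target within -1 to 1 (shut at 1, half-way at 0, fully open at -1), then the shift along the tool's x, y, z in units of 40 mm (1.0 is 40 mm), then the turn, a rotation vector about the tool's x, y, z in units of 8 degrees (1.0 is 8 degrees). A call has 1 to 12 rows; each row is the pose to reach, as a shift and turn from the pose measured when the call began, along the tool's axes at that moment; what a row does not reach only later rows make up. A row lasts 1/10 s, in which the tool goes at most 50 mm and 8.59 degrees, less where a joint would pass 70% of its speed; a pose out of reach is approached as far as the arm can. A call with a gripper value outside its range is refused whole. The fingers move at their own pace and stop on an object; the grip force is fixed at half the most. Time passes only in rows, so rows that repeat a pose let the fingers close. It gives the time, the measured TCP pose, the force and the opening at its end, in the units of the state.
- manip.get_obs(): the state, without advancing time (a new reading comes with each control period).
- manip.get_image(name): name is "scene" or "top"; returns the picture (384x512x3 uint8, red, green, blue); there is no depth.
- manip.camera_model(name): a dict with "K" (3x3 intrinsics, pixels), "k1" (the pictures are not rectified: a ray, as slopes to the right and down, at radius r is drawn at 1 + k1 r^2 times it, then the intrinsics apply), "T" (4x4, takes a point from camera to world coordinates). Camera axes: x right, y up, looking along -z (the intrinsics and any distortion apply to the point x, -y, -z); pixel columns grow to the right and rows downward; lengths in mm; the calibration is good to about 2 mm. A picture is of the moment at which its call begins. camera_model takes no time and is no camera call.
- manip.close_job(): hands the job in, once; it reports no verdict.
The state is a dict: "t": time; "joint_positions": joint angles; "qvel": joint speeds; "joint_torque": joint torques, N m; "position": TCP position; "ee_rot": TCP orientation; "contact_force": force on the tool from outside, world axes, zero at the start; "torque": the same for the moment, N m; "gripper_width": finger opening in mm.
Only numpy, scipy, OpenCV 4.12 (cv2) and the standard library are available. Lean on these libraries where they do the work, as an engineer would, in place of code of your own. Each camera call takes 0.05 s, during which the arm holds its last target.

## Task

Pick up the round lidded tub by the grip on its handle, hang its handle bar in the hook of the spring scale and ease it down slowly until the scale alone carries it and the pointer would stay where it is, then let go so that the tub hangs still. Do not drop it on the hook or let the pointer jump, do not pull the scale down to its stop, and leave everything else on the bench where it is.

Things in the scene. Friction and masses are not known exactly. Their poses are not given: they have to be found in the camera images.
- tub: round white tub, 80 mm across, grey lid (lid top 70 mm up), rigid wire handle; mass unknown, 0.2 to 0.9 kg. Origin: centre of the underside, z up. The handle is an upright arch in its x-z plane: 6 mm wire uprights at x = +/-41 mm and a straight 6 mm bar along x, its axis 125 mm above the underside. Opening below the bar: 76 mm wide, 52 mm high.
- tub_bar (a point): middle of the tub's handle bar, on the bar's axis, 125 mm above the tub's underside; axes as the tub's (x along the bar)
- tub_grip (a point): middle of the black plastic grip that stands on the middle of the tub's handle bar: 16 x 16 mm in plan, from 128 to 174 mm above the tub's underside; this point is at 156 mm, 31 mm above the bar's axis
- scale: spring scale: grey base plate 130 x 250 x 12 mm fixed to the bench, white column 50 x 56 mm, 293 mm tall, ticks on its x sides. Origin on the bench at the column's axis. The hook stands out along the scale's own -y: seat 130 mm from the column's axis; base plate reaches 190 mm out below. The tub hangs with its bar at right angles to the hook, along the scale's x (either way round).
- carriage (a joint): how far the hook and pointer are pulled down, m: 0 = unloaded at the upper stop, 0.10 = lower stop (do not pass 0.09). Spring about 120 N/m, 0.3 N preload, lightly damped; the tub pulls it 14 to 72 mm down. Faster than 0.075 m/s, down or up, counts as dropped or jumping: so lower slowly, and let go only when the gripper carries or presses less than about 0.5 N.
- hook_seat (a point): where the axis of a seated handle bar lies, in the hook's V seat: 250 mm above the bench unloaded, moves down with the carriage; axes as the scale's. The hook is a bent steel strip 24 mm wide (scale's x), 4 mm thick: level arm from the column, V dip with 40 degree slopes, free lip. Relative to this point: arm top +8 mm, lip top +10 mm, V point -4 mm, strip underside -9 mm.
- hook_tip (a point): top edge of the free outer lip of the hook, 17 mm out from the seat (along the scale's -y) and 10 mm above it
- square_tin: bystander: square white tin, 78 mm wide and shallow (lid top 40 mm up), with the same kind of handle and grip (144 mm tall in all); origin at the centre of its underside. It may stand on either side of the tub: leave it.
- punch: bystander: steel rotary punch lying flat, 200 mm long along its x, 20 mm high; origin under its pivot
- hammer: bystander: hammer with an orange handle, lying along its x, 260 mm long
- polish: bystander: flat round metal polish tin, 72 mm across and 26 mm high; origin at the centre of its underside
Mind the look-alikes: they are no part of the job. What is shaped like the tub but green is not meant.

How it is judged:
By the outcome, as a careful person would: the job done as asked, in the order asked, and still so for the second after the job is handed in, with the robot touching nothing.
It also fails if it takes over 64 s, if anything falls off the work surface, if the arm or the gripper's body presses on something with over 40 N, if the wrist force passes 120 N, or if a joint passes its speed limit or range.

## Working session

There is one attempt and no reset: what is moved stays moved. The work goes in short steps, Python scripts to look and compute and a tool call to move; the robot and the scene stay as the last step left them, time stands still between calls to the robot, and variables do not carry over. Pictures are saved under pics/ and viewed, and the job is handed in when it is done.

Besides the shell and the picture viewer there is one more tool, called after "Request:" as a command line: name --argument value ..., lists and objects as JSON in quotes. play_rows: Moves the arm, as the interface text tells. Its arguments: {"type":"object","properties":{"deltas":{"type":"array","items":{"type":"array","items":{"type":"array","items":{"type":"number"}}}}},"required":["deltas"]}

```bash
mkdir -p pics; python3 - <<'E'
from station import manip
import cv2
for n in("scene","top"):
    im=manip.get_image(n); cv2.imwrite(f"pics/{n}0.png",cv2.cvtColor(im,cv2.COLOR_RGB2BGR))
    c=manip.camera_model(n); print(n,c)
print(manip.get_obs())
E
```

```text
scene {'K': array([[424.59685829,   0.        , 249.6196434 ],
       [  0.        , 424.59685829, 194.66702746],
       [  0.        ,   0.        ,   1.        ]]), 'k1': -0.1447417305306537, 'T': array([[-7.91646733e-01, -4.95149559e-01,  3.57941846e-01,
         9.31098881e+02],
       [ 6.10887459e-01, -6.31323940e-01,  4.77751604e-01,
         4.87008265e+02],
       [-1.05812394e-02,  5.96872682e-01,  8.02266190e-01,
         1.05073316e+03],
       [ 0.00000000e+00,  0.00000000e+00,  0.00000000e+00,
         1.00000000e+00]])}
top {'K': array([[472.62555261,   0.        , 264.69693229],
       [  0.        , 472.62555261, 192.74627689],
       [  0.        ,   0.        ,   1.        ]]), 'k1': 0.06698512130231411, 'T': array([[ 9.59439240e-03,  9.90370721e-01, -1.38107863e-01,
         3.60245087e+02],
       [-9.99916762e-01,  1.06935812e-02,  7.21911070e-03,
        -5.95565220e+01],
       [ 8.62646352e-03,  1.38027105e-01,  9.90390884e-01,
         1.43382529e+03],
       [ 0.00000000e+00,  0.00000000e+00,  0.00000000e+00,
         1.00000000e+00]])}
{'t': 0.1, 'joint_positions': array([-1.10298399e+00,  2.60658527e-01, -1.39247823e-01,  1.17273518e+00,
       -1.72783610e-06,  1.57081236e+00]), 'qvel': array([-0.00101168, -0.00397156,  0.00361389,  0.00116674, -0.00097241,
        0.00188874]), 'joint_torque': array([ 3.86054253e-04, -4.06508195e+01,  2.54527098e+01,  1.00779743e-02,
       -1.71466979e-05,  7.85488101e-07]), 'position': array([ 236.60018216, -468.31472434,  403.92385427]), 'ee_rot': array([-8.97275932e-04,  9.72769895e-01,  2.31771182e-01, -2.14687372e-04]), 'contact_force': array([ 0.68367004, -0.43796203, -0.19493775]), 'torque': array([-0.01778704, -0.01589377,  0.01887011]), 'gripper_width': 85.62843110380236}
```

View pics/scene0.png

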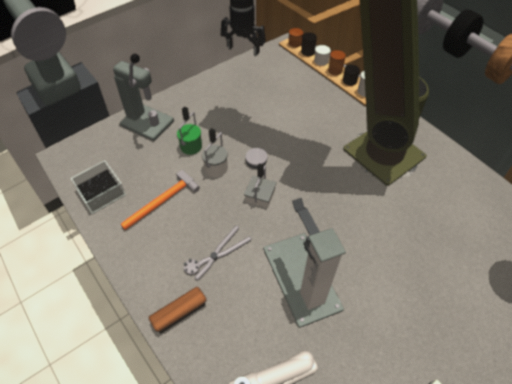

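View pics/top0.png

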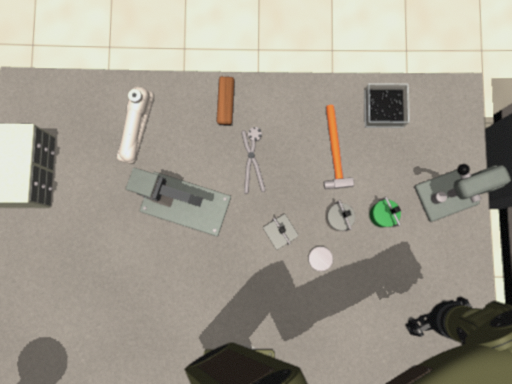

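Scene: candidates in the top view are the round white/grey tub with handle (340,215), its green look-alike (386,212), the square tin (281,231) and the polish tin with no handle (320,258). By the description it is the one at (340,215), which is at (215,152) in the scene view. I'll check that in a close crop.

```bash
cat > h.py <<'E'
import numpy as np, cv2
from station import manip
def ray(n,u,v):
    c=manip.camera_model(n);K=c['K'];k=c['k1'];T=c['T']
    d=np.array([(u-K[0,2])/K[0,0],(v-K[1,2])/K[1,1]]);x=d.copy()
    for _ in range(30): x=d/(1+k*(x@x))
    r=T[:3,:3]@np.array([x[0],-x[1],-1]); return T[:3,3],r/np.linalg.norm(r)
def onz(n,u,v,z):
    o,r=ray(n,u,v); return o+r*(z-o[2])/r[2]
def proj(n,p):
    c=manip.camera_model(n);K=c['K'];k=c['k1'];T=c['T']
    q=T[:3,:3].T@(np.asarray(p,float)-T[:3,3]);x=np.array([q[0],-q[1]])/-q[2]
    x=x*(1+k*(x@x)); return x*K[0,0]+K[:2,2]
def tri(a,b):
    o1,r1=ray('scene',*a);o2,r2=ray('top',*b)
    t=np.linalg.lstsq(np.c_[r1,-r2],o2-o1,rcond=None)[0]
    p,q=o1+r1*t[0],o2+r2*t[1]; return (p+q)/2,np.linalg.norm(p-q)
def crop(im,x0,y0,w,h,s,name):
    cv2.imwrite(name,cv2.resize(cv2.cvtColor(im[y0:y0+h,x0:x0+w],cv2.COLOR_RGB2BGR),None,fx=s,fy=s,interpolation=cv2.INTER_CUBIC))
E
python3 - <<'E'
import cv2,numpy as np
a=cv2.imread('pics/scene0.png');b=cv2.imread('pics/top0.png')
s=lambda i,x,y,w,h,k:cv2.resize(i[y:y+h,x:x+w],None,fx=k,fy=k,interpolation=cv2.INTER_CUBIC)
cv2.imwrite('pics/c1.png',np.hstack([s(a,190,120,50,60,8),s(b,315,190,50,60,8)]))
cv2.imwrite('pics/c2.png',s(b,120,150,120,95,6))
cv2.imwrite('pics/c3.png',s(a,250,185,110,145,4))
E
```

```text
(no output)
```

View pics/c1.png

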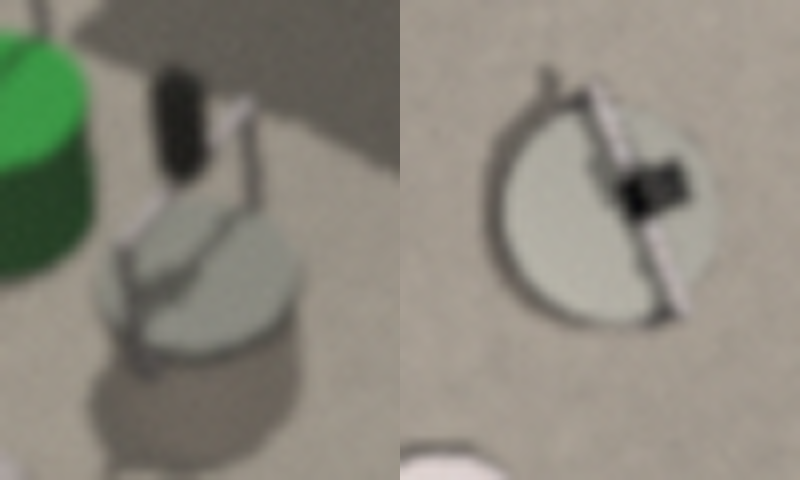

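View pics/c2.png

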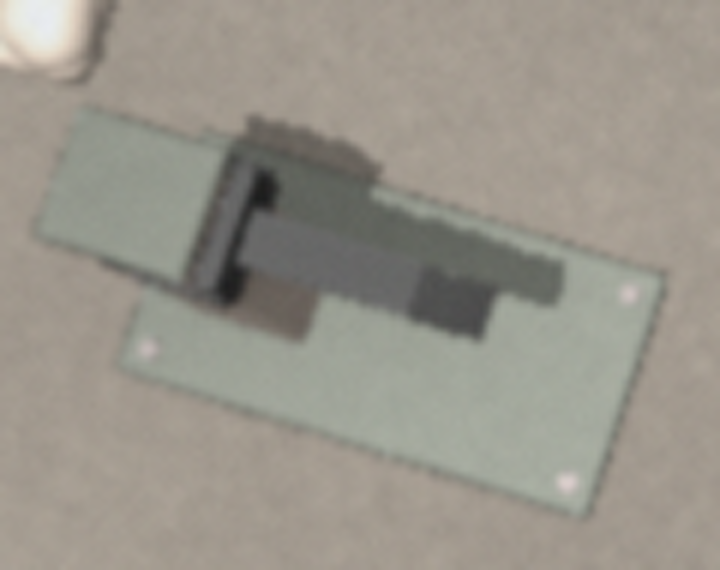

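View pics/c3.png

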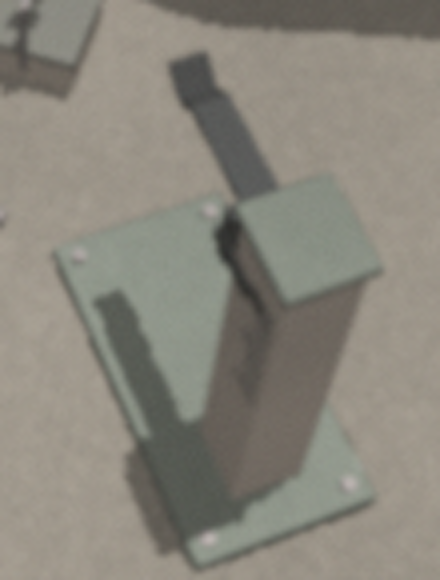

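```bash
python3 - <<'E'
from h import *
T=lambda x,y,s,ox,oy:((x+.5)/s-.5+ox,(y+.5)/s-.5+oy)
top=lambda x,y:T(x-400,y,8,315,190); sc=lambda x,y:T(x,y,8,190,120)
np.set_printoptions(precision=1,suppress=True)
e1=onz('top',*top(592,92),125);e2=onz('top',*top(684,310),125)
print('bar',e1,e2,(e1+e2)/2,np.linalg.norm(e1-e2),np.degrees(np.arctan2(*(e2-e1)[1::-1])))
# bar end in scene: (250,103) and (125,245)
print('tri',tri(sc(248,103),top(592,92)),tri(sc(124,247),top(684,310)))
print('grip top tri',tri(sc(180,72),top(670,183)), 'grip base',tri(sc(183,180),top(636,203)), onz('top',*top(670,183),174))
print('lid', [onz('top',*top(x,208),70) for x in (497,718)],[onz('top',*top(610,y),70) for y in (100,322)])
b=lambda x,y:T(x,y,6,120,150); s=lambda x,y:T(x,y,4,250,185)
P=[onz('top',*b(*p),12) for p in((668,272),(585,515),(122,368))]
print('plate',P,np.linalg.norm(P[0]-P[1]),np.linalg.norm(P[1]-P[2]))
S=[onz('scene',*s(*p),12) for p in((55,250),(198,568),(375,495),(215,192))]
print('plateS',S)
C=[onz('top',*b(*p),293) for p in((85,105),(35,235),(238,150),(190,298))];print('cap',C,np.mean(C,0))
C=[onz('scene',*s(*p),293) for p in((235,210),(288,305),(382,270),(335,177))];print('capS',C,np.mean(C,0))
print('lip tri',tri(s(170,65),b(492,282)),tri(s(208,53),b(472,338)),tri(s(170,65),b(472,338)),tri(s(208,53),b(492,282)))
E
```

```text
bar [ 521.6 -275.3  125. ] [ 446. -306.  125.] [ 483.8 -290.7  125. ] 81.54601252173109 -157.85283274921724
tri (array([ 498.3, -249.1,  210.1]), np.float64(34.59992611803371)) (array([ 467.5, -336.2,   32.4]), np.float64(39.473182297574105))
grip top tri (array([ 483.2, -290.5,  179.8]), np.float64(3.6952684238856435)) grip base (array([ 483.8, -291. ,  122.4]), np.float64(1.6092065558561905)) [ 485.2 -292.8  174. ]
lid [array([ 485.7, -249.5,   70. ]), array([ 486.6, -329.3,   70. ])] [array([ 525.5, -290.8,   70. ]), array([ 445. , -289.7,   70. ])]
plate [array([550.8,  32.5,  12. ]), array([428. ,  71.4,  12. ]), array([499.4, 303.9,  12. ])] 128.77485716678598 243.27879943379332
plateS [array([549.1,  37. ,  12. ]), array([621.9, 271.5,  12. ]), array([500.6, 306.4,  12. ]), array([429.3,  70.7,  12. ])]
cap [array([579. , 251.8, 293. ]), array([525.5, 269.3, 293. ]), array([561.2, 189.5, 293. ]), array([500.5, 206.3, 293. ])] [541.6 229.2 293. ]
capS [array([564.2, 198. , 293. ]), array([580.5, 255.7, 293. ]), array([529.1, 271. , 293. ]), array([509. , 215.8, 293. ])] [545.7 235.1 293. ]
lip tri (array([512.3,  89.9, 259.5]), np.float64(0.8211236637331346)) (array([489.1,  97.2, 259.3]), np.float64(0.04570496352900058)) (array([497.9,  91.3, 247. ]), np.float64(21.171288941258325)) (array([503.7,  95.9, 272.7]), np.float64(21.45845788070063))
```

Crop confirms it: the white round tub with grey lid, bar along (338.7,201)–(350.6,228.7) in top view, black grip upright. Tub is at about (484,-290.5) with the bar at 22.1°. The hook seat is at about (506,110,250), with the scale's x at -17.2°.

```bash
cat >> h.py <<'E'
from scipy.spatial.transform import Rotation as R
def delta(p,jaw):
    """needed shift (units of 40) and turn (units of 8deg) to reach TCP p, pointing down, jaw axis at angle jaw deg"""
    o=manip.get_obs();q=o['ee_rot'];Rc=R.from_quat([q[1],q[2],q[3],q[0]])
    a=np.radians(jaw);y=np.array([np.cos(a),np.sin(a),0]);z=np.array([0,0,-1.]);x=np.cross(y,z)
    Rt=R.from_matrix(np.c_[x,y,z])
    d=Rc.inv().apply(np.asarray(p)-o['position'])/40; r=np.degrees((Rc.inv()*Rt).as_rotvec())/8
    print('t',round(o['t'],2),'pos',o['position'].round(1),'F',o['contact_force'].round(2),'w',round(o['gripper_width'],1),'q',o['joint_positions'].round(2))
    print('shift',d.round(3),'turn',r.round(3))
E
python3 -c "
from h import *
delta([484.2,-290.4,404],22.1)"
```

```text
t 0.1 pos [ 236.6 -468.3  403.9] F [ 0.68 -0.44 -0.19] w 85.6 q [-1.1   0.26 -0.14  1.17 -0.    1.57]
shift [ 7.531 -1.179  0.   ] turn [-1.1000e-02 -1.0000e-02 -1.0662e+01]
```

Request:
play_rows --deltas '[[[-1,0.3,-0.05,0,0,0,-0.45],[-1,1,-0.15,0,0,0,-1.4],[-1,1.75,-0.27,0,0,0,-2.4],[-1,2.5,-0.4,0,0,0,-3.4],[-1,3.3,-0.5,0,0,0,-4.4],[-1,4.1,-0.64,0,0,0,-5.4],[-1,4.9,-0.77,0,0,0,-6.4],[-1,5.7,-0.9,0,0,0,-7.4],[-1,6.4,-1,0,0,0,-8.4],[-1,7,-1.1,0,0,0,-9.4],[-1,7.4,-1.16,0,0,0,-10.2],[-1,7.53,-1.18,0,0,0,-10.66]]]'

```text
t: 1.3
position: [485.4, -289.2, 403.3]
ee_rot: [-0.001, 0.556, 0.831, 0.001]
contact_force: [-0.4, -0.1, -1.3]
gripper_width: 85.2
```

Request:
play_rows --deltas '[[[-1,0,0,0,0,0,0],[-1,0,0,0,0,0,0]]]'

```text
t: 1.5
position: [485.3, -289.0, 402.8]
ee_rot: [-0.002, 0.557, 0.831, 0.001]
contact_force: [-0.3, 0.1, -0.6]
gripper_width: 85.2
```

```bash
python3 -c "
from h import *
delta([484.2,-290.4,314],22.1)
im=np.hstack([manip.get_image('scene')[100:200,160:280],manip.get_image('top')[160:260,280:400]])
crop(im,0,0,240,100,3,'pics/a1.png')"
```

```text
t 1.5 pos [ 485.3 -289.   402.8] F [-0.25  0.15 -0.63] w 85.2 q [-0.54  0.33 -0.04  1.2   0.    0.64]
shift [-0.03  -0.037  2.22 ] turn [-0.008 -0.026  0.032]
```

View pics/a1.png

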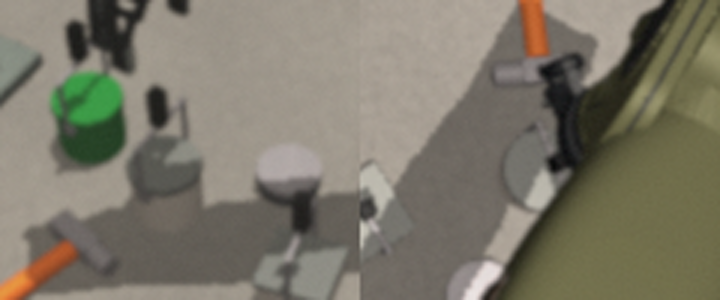

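The gripper (scene, roughly (195,105)) stands behind and above the tub's grip. Nothing is in the descent path, so I'm going down.

Request:
play_rows --deltas '[[[-1,-0.03,-0.03,0.4,0,0,0.03],[-1,-0.03,-0.03,0.9,0,-0.02,0.03],[-1,-0.03,-0.03,1.4,0,-0.02,0.03],[-1,-0.03,-0.03,1.8,0,-0.02,0.03],[-1,-0.03,-0.03,2.1,0,-0.02,0.03],[-1,-0.03,-0.03,2.22,0,-0.02,0.03],[-1,-0.03,-0.03,2.22,0,-0.02,0.03]]]'

```text
t: 2.3
position: [483.8, -290.8, 313.9]
ee_rot: [-0.001, 0.559, 0.829, -0.0]
contact_force: [-0.1, 0.0, 0.6]
gripper_width: 85.3
```

```bash
python3 -c "
from h import *
delta([484.2,-290.4,314],22.1)
im=manip.get_image('scene')
crop(im,150,70,140,110,5,'pics/a2.png')"
```

```text
t 2.3 pos [ 483.8 -290.8  313.9] F [-0.06  0.04  0.58] w 85.3 q [-0.54  0.38 -0.21  0.99 -0.    0.64]
shift [ 0.006  0.012 -0.003] turn [-0.011 -0.009 -0.006]
```

View pics/a2.png

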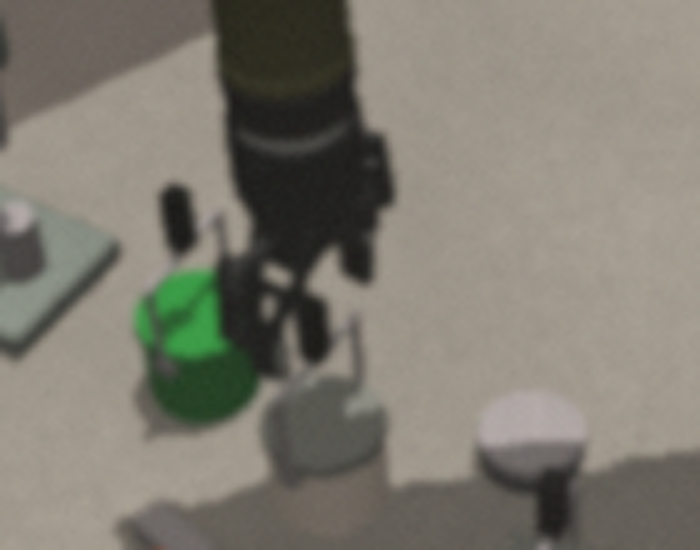

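Fingers at crop (250,320) and (355,255) straddle the grip at (312,325). Closing.

Request:
play_rows --deltas '[[[0,0,0,0,0,0,0],[0.3,0,0,0,0,0,0],[0.6,0,0,0,0,0,0],[1,0,0,0,0,0,0],[1,0,0,0,0,0,0],[1,0,0,0,0,0,0],[1,0,0,0,0,0,0],[1,0,0,0,0,0,0],[1,0,0,0,0,0,0]]]'

```text
t: 3.25
position: [484.4, -291.0, 314.9]
ee_rot: [0.0, 0.559, 0.829, -0.0]
contact_force: [0.5, 0.8, 2.8]
gripper_width: 14.9
```

Request:
play_rows --deltas '[[[1,0,0,0,0,0,0],[1,0,0,0,0,0,0],[1,0,0,-0.05,0,0,0],[1,0,0,-0.15,0,0,0],[1,0,0,-0.3,0,0,0],[1,0,0,-0.5,0,0,0],[1,0,0,-0.5,0,0,0],[1,0,0,-0.5,0,0,0]]]'

```text
t: 4.05
position: [484.5, -291.1, 335.3]
ee_rot: [0.001, 0.559, 0.829, -0.0]
contact_force: [0.5, -0.4, -5.3]
gripper_width: 15.2
```

```bash
python3 -c "
from h import *
delta([484.2,-290.4,314],22.1)
im=manip.get_image('scene')
crop(im,150,70,140,110,5,'pics/a3.png')"
```

```text
t 4.05 pos [ 484.5 -291.1  335.3] F [ 0.48 -0.43 -5.27] w 15.2 q [-0.54  0.36 -0.17  1.03 -0.    0.64]
shift [ 0.02  -0.002  0.533] turn [ 0.004  0.009 -0.005]
```

View pics/a3.png

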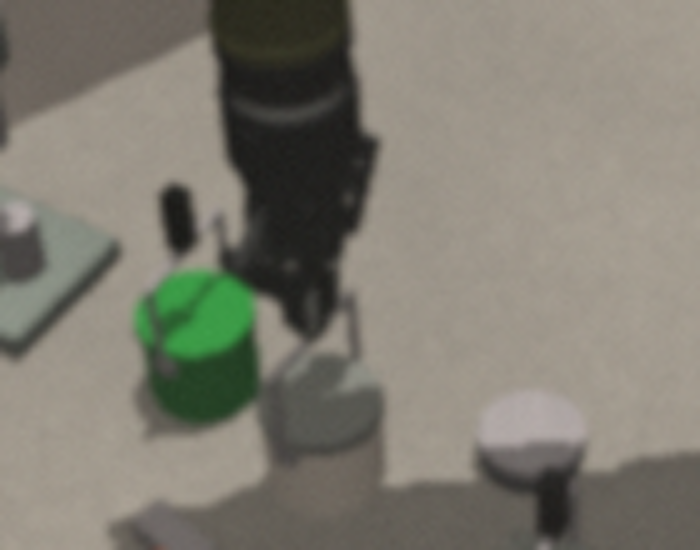

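Lifted and carrying about 5.3 N, so I expect around 42 mm of pull. Raising to carry height.

Request:
play_rows --deltas '[[[1,0,0,-0.1,0,0,0],[1,0,0,-0.3,0,0,0],[1,0,0,-0.7,0,0,0],[1,0,0,-1.2,0,0,0],[1,0,0,-1.8,0,0,0],[1,0,0,-2.4,0,0,0],[1,0,0,-3.0,0,0,0],[1,0,0,-3.5,0,0,0],[1,0,0,-3.9,0,0,0],[1,0,0,-4.15,0,0,0],[1,0,0,-4.25,0,0,0],[1,0,0,-4.25,0,0,0]]]'

```text
t: 5.3
position: [484.4, -290.9, 505.3]
ee_rot: [0.001, 0.559, 0.829, -0.0]
contact_force: [0.5, 0.3, -6.0]
gripper_width: 15.3
```

```bash
python3 -c "
from h import *
delta([476.6,14.6,505],-17.2)"
```

```text
t 5.3 pos [ 484.4 -290.9  505.3] F [ 0.46  0.34 -5.99] w 15.3 q [-0.54  0.31  0.2   1.45 -0.    0.64]
shift [7.152e+00 2.688e+00 1.000e-03] turn [0.005 0.006 4.907]
```

Request:
play_rows --deltas '[[[1,0.1,0.04,0,0,0,0.07],[1,0.3,0.11,0,0,0,0.2],[1,0.65,0.24,0,0,0,0.45],[1,1.05,0.39,0,0,0,0.72],[1,1.45,0.54,0,0,0,1.0],[1,1.85,0.7,0,0,0,1.27],[1,2.25,0.85,0,0,0,1.54],[1,2.65,1.0,0,0,0,1.82],[1,3.0,1.13,0,0,0,2.06],[1,3.3,1.24,0,0,0,2.26],[1,3.5,1.32,0,0,0,2.4],[1,3.58,1.344,0,0,0,2.454]]]'

```text
t: 6.5
position: [480.0, -136.9, 504.3]
ee_rot: [-0.0, 0.692, 0.722, -0.0]
contact_force: [0.4, -0.1, -6.1]
gripper_width: 15.3
```

```bash
python3 -c "
from h import *
delta([476.6,14.6,505],-17.2)"
```

```text
t 6.5 pos [ 480.  -136.9  504.3] F [ 0.43 -0.09 -6.11] w 15.3 q [-0.28  0.19  0.03  1.41 -0.    1.25]
shift [ 3.788  0.077 -0.016] turn [-0.008 -0.     2.458]
```

Request:
play_rows --deltas '[[[1,0.1,0,0,0,0,0.07],[1,0.3,0,0,0,0,0.2],[1,0.65,0.01,0,0,0,0.45],[1,1.1,0.02,0,0,0,0.72],[1,1.55,0.03,0,0,0,1.0],[1,2.0,0.04,0,0,0,1.3],[1,2.4,0.05,0,0,0,1.6],[1,2.8,0.06,0,0,0,1.85],[1,3.2,0.07,0,0,0,2.1],[1,3.5,0.07,0,0,0,2.3],[1,3.7,0.075,0,0,0,2.42],[1,3.79,0.077,0,0,0,2.46]]]'

```text
t: 7.7
position: [476.5, 15.2, 504.0]
ee_rot: [-0.001, 0.805, 0.593, -0.001]
contact_force: [0.3, -0.2, -5.9]
gripper_width: 15.0
```

```bash
python3 -c "
from h import *
delta([476.6,14.6,463],-17.2)
for n in('scene','top'):
  im=manip.get_image(n); crop(im,*((200,50,200,200) if n=='scene' else (110,130,200,150)),4 if n=='top' else 3,f'pics/b_{n}.png')"
```

```text
t 7.7 pos [476.5  15.2 504. ] F [ 0.27 -0.17 -5.9 ] w 15.0 q [ 0.03  0.15 -0.02  1.4   0.    1.9 ]
shift [-0.013  0.009  1.026] turn [-0.012  0.001 -0.001]
```

View pics/b_scene.png

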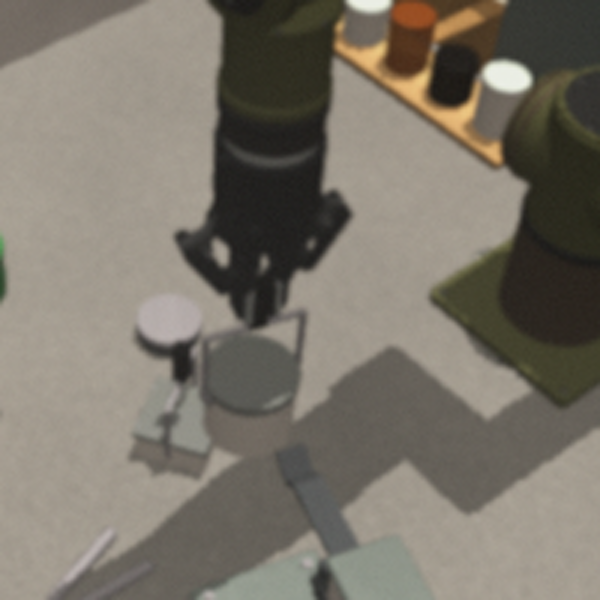

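View pics/b_top.png

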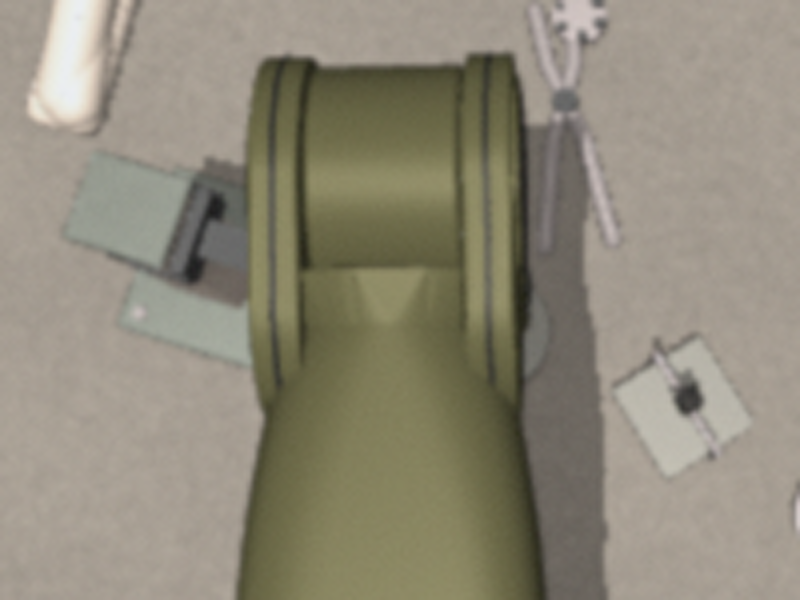

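```bash
python3 -c "
from h import *
np.set_printoptions(precision=1,suppress=True)
p=lambda x,y:((x+.5)/3-.5+200,(y+.5)/3-.5+50)
a=onz('scene',*p(206,341),314);b=onz('scene',*p(303,313),314);print(a,b,(a+b)/2,np.linalg.norm(a-b),np.degrees(np.arctan2(*(b-a)[1::-1])))
print(proj('scene',[476.5,15.2,314]),proj('scene',[505.7,110,250]))"
```

```text
[514.    3.9 314. ] [436.4  28.2 314. ] [475.2  16.  314. ] 81.3351204691537 162.67068190466654
[284.  158.7] [299.6 207.4]
```

The tub hangs level. Its bar measures at (475.2,16.0), angle -17.3°, which is within 1.5 mm of plan. Lowering to just above lip height, then moving in along the hook.

Request:
play_rows --deltas '[[[1,0,0,0.1,0,0,0],[1,0,0,0.3,0,0,0],[1,0,0,0.55,0,0,0],[1,0,0,0.8,0,0,0],[1,0,0,0.97,0,0,0],[1,0,0,1.02,0,0,0],[1,0,0,1.02,0,0,0]]]'

```text
t: 8.5
position: [476.4, 14.8, 462.8]
ee_rot: [-0.001, 0.805, 0.593, -0.001]
contact_force: [-0.1, 0.1, -6.6]
gripper_width: 14.9
```

```bash
python3 -c "
from h import *
delta([506.4,110,463],-17.2)
im=manip.get_image('scene'); crop(im,220,100,140,150,4,'pics/b2.png')"
```

```text
t 8.5 pos [476.4  14.8 462.8] F [-0.09  0.08 -6.56] w 14.9 q [ 0.03  0.16 -0.12  1.3   0.    1.9 ]
shift [ 2.496  0.014 -0.007] turn [-0.017  0.005  0.001]
```

View pics/b2.png

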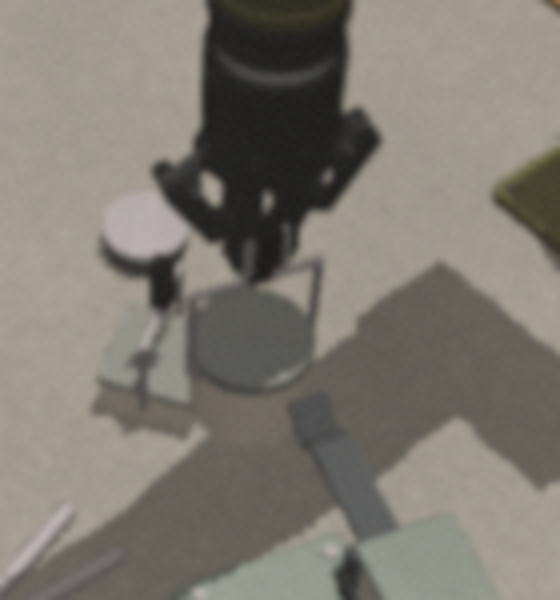

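Request:
play_rows --deltas '[[[1,0.1,0,0,0,0,0],[1,0.3,0,0,0,0,0],[1,0.55,0,0,0,0,0],[1,0.85,0,0,0,0,0],[1,1.15,0,0,0,0,0],[1,1.45,0,0,0,0,0],[1,1.75,0,0,0,0,0],[1,2.0,0,0,0,0,0],[1,2.2,0.01,0,0,0,0],[1,2.38,0.01,0,0,0,0],[1,2.5,0.01,0,0,0,0],[1,2.5,0.01,0,0,0,0]]]'

```text
t: 9.75
position: [506.7, 110.7, 463.2]
ee_rot: [-0.0, 0.805, 0.594, -0.001]
contact_force: [1.5, -0.0, -6.8]
gripper_width: 14.9
```

```bash
python3 -c "
from h import *
delta([506.4,110,463],-17.2)
im=manip.get_image('scene'); crop(im,240,130,120,110,5,'pics/b3.png')"
```

```text
t 9.75 pos [506.7 110.7 463.2] F [ 1.46 -0.03 -6.81] w 14.9 q [ 0.22  0.23 -0.02  1.32  0.    2.09]
shift [-0.018 -0.001  0.004] turn [-0.011  0.003  0.005]
```

View pics/b3.png

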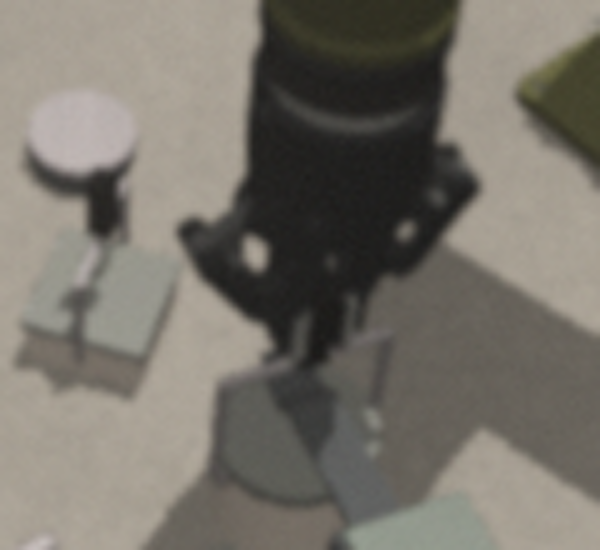

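The hook passes through the handle under the bar, at crop (300,395). Lowering slowly and watching the force.

Request:
play_rows --deltas '[[[1,0,0,0.05,0,0,0],[1,0,0,0.1,0,0,0],[1,0,0,0.15,0,0,0],[1,0,0,0.2,0,0,0],[1,0,0,0.25,0,0,0],[1,0,0,0.3,0,0,0],[1,0,0,0.35,0,0,0],[1,0,0,0.39,0,0,0],[1,0,0,0.42,0,0,0],[1,0,0,0.45,0,0,0],[1,0,0,0.48,0,0,0],[1,0,0,0.5,0,0,0]]]'

```text
t: 11.0
position: [506.4, 110.3, 443.1]
ee_rot: [-0.0, 0.805, 0.594, -0.001]
contact_force: [-0.1, 0.3, -6.6]
gripper_width: 14.7
```

Request:
play_rows --deltas '[[[1,0,0,0.03,0,0,0],[1,0,0,0.06,0,0,0],[1,0,0,0.09,0,0,0],[1,0,0,0.12,0,0,0],[1,0,0,0.15,0,0,0],[1,0,0,0.18,0,0,0],[1,0,0,0.2,0,0,0],[1,0,0,0.2,0,0,0]]]'

```text
t: 11.8
position: [506.4, 110.3, 435.0]
ee_rot: [-0.0, 0.805, 0.594, -0.001]
contact_force: [-0.1, -0.1, -4.7]
gripper_width: 15.8
```

```bash
python3 -c "
from h import *
delta([506.4,110,435],-17.2)
im=manip.get_image('scene'); crop(im,240,130,120,150,4,'pics/b4.png')"
```

```text
t 11.8 pos [506.4 110.3 435. ] F [-0.15 -0.07 -4.73] w 15.8 q [ 0.21  0.24 -0.09  1.25 -0.    2.09]
shift [-0.007  0.001  0.   ] turn [-0.011  0.008  0.002]
```

View pics/b4.png

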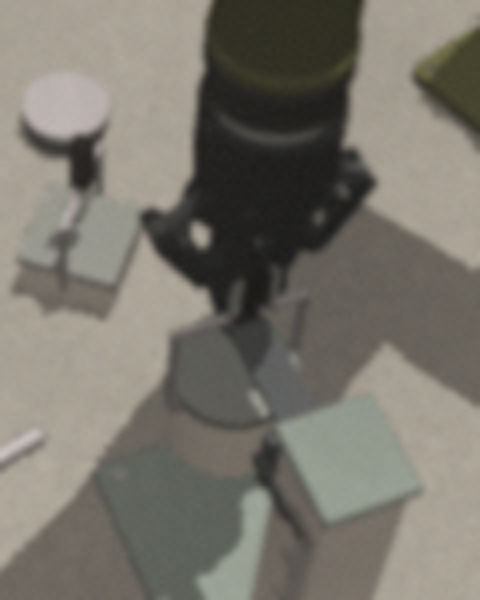

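Request:
play_rows --deltas '[[[1,0,0,0.03,0,0,0],[1,0,0,0.06,0,0,0],[1,0,0,0.09,0,0,0],[1,0,0,0.12,0,0,0],[1,0,0,0.15,0,0,0],[1,0,0,0.18,0,0,0],[1,0,0,0.21,0,0,0],[1,0,0,0.24,0,0,0],[1,0,0,0.27,0,0,0],[1,0,0,0.3,0,0,0],[1,0,0,0.33,0,0,0],[1,0,0,0.35,0,0,0]]]'

```text
t: 13.05
position: [506.4, 110.2, 421.0]
ee_rot: [-0.0, 0.805, 0.594, -0.001]
contact_force: [0.3, -0.3, -4.3]
gripper_width: 15.2
```

Request:
play_rows --deltas '[[[1,0,0,0.03,0,0,0],[1,0,0,0.06,0,0,0],[1,0,0,0.09,0,0,0],[1,0,0,0.12,0,0,0],[1,0,0,0.15,0,0,0],[1,0,0,0.18,0,0,0],[1,0,0,0.21,0,0,0],[1,0,0,0.24,0,0,0],[1,0,0,0.27,0,0,0],[1,0,0,0.3,0,0,0],[1,0,0,0.3,0,0,0],[1,0,0,0.3,0,0,0]]]'

```text
t: 14.25
position: [506.4, 110.2, 409.1]
ee_rot: [-0.0, 0.805, 0.594, -0.001]
contact_force: [-1.2, -1.2, -2.1]
gripper_width: 15.2
```

Request:
play_rows --deltas '[[[1,0,0,0.03,0,0,0],[1,0,0,0.06,0,0,0],[1,0,0,0.09,0,0,0],[1,0,0,0.12,0,0,0],[1,0,0,0.15,0,0,0],[1,0,0,0.18,0,0,0],[1,0,0,0.21,0,0,0],[1,0,0,0.24,0,0,0],[1,0,0,0.27,0,0,0],[1,0,0,0.3,0,0,0],[1,0,0,0.3,0,0,0],[1,0,0,0.3,0,0,0]]]'

```text
t: 15.45
position: [506.4, 110.1, 397.1]
ee_rot: [-0.0, 0.805, 0.594, -0.001]
contact_force: [-1.3, -1.4, -1.5]
gripper_width: 15.0
```

```bash
python3 -c "
from h import *
import time
L=[]
for i in range(12):
  im=manip.get_image('scene'); o=manip.get_obs(); L.append(o['contact_force']); 
L=np.array(L);print(L.mean(0).round(2),L.std(0).round(2),L[:,2].round(2),o['position'],o['t'])
crop(im,240,130,120,150,4,'pics/b5.png')"
```

```text
[-0.78 -1.06 -0.77] [0.52 0.62 0.57] [-1.11 -0.83 -1.48 -0.87 -0.99 -0.7  -0.97 -1.87 -0.15  0.15 -0.26 -0.14] [506.39251468 110.13812654 397.07096064] 16.05
```

View pics/b5.png

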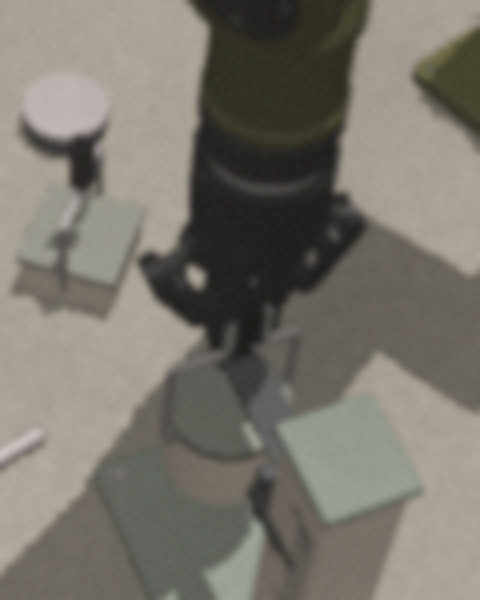

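Request:
play_rows --deltas '[[[1,-0.01,0,0.01,0,0,0],[1,-0.025,0,0.02,0,0,0],[1,-0.035,0,0.03,0,0,0],[1,-0.035,0,0.03,0,0,0]]]'

```text
t: 16.45
position: [506.2, 109.3, 396.0]
ee_rot: [-0.001, 0.805, 0.594, -0.0]
contact_force: [0.0, 2.3, -1.5]
gripper_width: 14.9
```

```bash
cat > f.py <<'E'
from h import *
import sys
L=[]
for i in range(int(sys.argv[1])):
  im=manip.get_image('scene'); o=manip.get_obs(); L.append(np.r_[o['contact_force'],o['torque']])
L=np.array(L);s=np.array([-.295,-.955]);x=np.array([.955,-.295])
print(L.mean(0).round(2),L.std(0).round(2),'outward',(L[:,:2]@s).mean().round(2),'scale x',(L[:,:2]@x).mean().round(2),o['position'].round(2),o['t'])
E
python3 f.py 20
```

```text
[ 0.47  4.81 -0.78  1.06 -0.13  0.03] [0.54 1.   0.46 0.17 0.05 0.03] outward -4.73 scale x -0.97 [506.2  109.19 396.02] 17.45
```

The bar is clearly seated in the V, since the lateral force reversed. Moving back about 0.8 mm to centre it.

Request:
play_rows --deltas '[[[1,0.01,0,0,0,0,0],[1,0.02,0,0,0,0,0],[1,0.02,0,0,0,0,0]]]'

```text
t: 17.75
position: [506.3, 109.7, 395.9]
ee_rot: [-0.0, 0.805, 0.594, -0.001]
contact_force: [0.4, 1.5, -0.8]
gripper_width: 15.3
```

```bash
python3 f.py 20
```

```text
[-0.51 -0.81 -0.54 -0.19  0.09  0.01] [0.61 1.16 0.48 0.27 0.06 0.03] outward 0.92 scale x -0.25 [506.33 109.73 395.95] 18.75
```

Request:
play_rows --deltas '[[[1,0,0,0.02,0,0,0],[1,0,0,0.04,0,0,0],[1,-0.002,0,0.06,0,0,0],[1,-0.003,0,0.08,0,0,0],[1,-0.003,0,0.09,0,0,0],[1,-0.003,0,0.09,0,0,0]]]'

```text
t: 19.35
position: [506.3, 109.7, 392.3]
ee_rot: [-0.0, 0.805, 0.594, -0.001]
contact_force: [-0.7, -1.8, -0.2]
gripper_width: 15.2
```

```bash
python3 f.py 30
```

```text
[-0.45 -1.16 -0.26 -0.29  0.13  0.02] [0.54 0.49 0.48 0.04 0.04 0.03] outward 1.24 scale x -0.09 [506.31 109.65 392.37] 20.85
```

Request:
play_rows --deltas '[[[1,-0.003,0,0.01,0,0,0],[1,-0.006,0,0.02,0,0,0],[1,-0.007,0,0.035,0,0,0],[1,-0.007,0,0.035,0,0,0]]]'

```text
t: 21.25
position: [506.3, 109.5, 390.9]
ee_rot: [-0.0, 0.805, 0.594, -0.0]
contact_force: [0.6, -0.9, 0.4]
gripper_width: 15.1
```

```bash
python3 f.py 40
```

```text
[-0.12  1.53 -0.09  0.35  0.01  0.02] [0.44 0.93 0.43 0.17 0.06 0.03] outward -1.43 scale x -0.57 [506.27 109.44 391.  ] 23.25
```

Request:
play_rows --deltas '[[[1,0.003,0,0,0,0,0],[1,0.003,0,0,0,0,0]]]'

```text
t: 23.45
position: [506.3, 109.5, 391.0]
ee_rot: [-0.0, 0.805, 0.594, -0.001]
contact_force: [0.1, 1.0, -0.3]
gripper_width: 14.8
```

```bash
python3 f.py 30; python3 f.py 10
```

```text
[ 0.05  1.55 -0.11  0.37 -0.02  0.03] [0.59 0.69 0.44 0.06 0.03 0.03] outward -1.49 scale x -0.41 [506.28 109.53 390.97] 24.95
[-0.23  0.98  0.02  0.27  0.01  0.02] [0.44 0.46 0.62 0.03 0.03 0.03] outward -0.87 scale x -0.51 [506.27 109.51 390.98] 25.45
```

Request:
play_rows --deltas '[[[1,0.004,0,0,0,0,0],[1,0.004,0,0,0,0,0]]]'

```text
t: 25.65
position: [506.3, 109.6, 390.9]
ee_rot: [-0.0, 0.805, 0.594, -0.001]
contact_force: [-0.2, 0.1, 0.0]
gripper_width: 15.2
```

```bash
python3 f.py 20; python3 f.py 20
```

```text
[-0.4  -0.08  0.14  0.02  0.05  0.03] [0.45 0.71 0.51 0.08 0.02 0.03] outward 0.19 scale x -0.36 [506.3  109.63 390.96] 26.65
[-0.55 -0.71 -0.11 -0.14  0.1   0.03] [0.45 0.59 0.5  0.06 0.03 0.03] outward 0.84 scale x -0.31 [506.3  109.63 390.95] 27.65
```

All forces are about zero: mean Fz is between -0.11 and +0.14 N. Letting go gently.

Request:
play_rows --deltas '[[[0.62,0,0,0,0,0,0],[0.58,0,0,0,0,0,0],[0.5,0,0,0,0,0,0],[0.4,0,0,0,0,0,0],[0.2,0,0,0,0,0,0],[0.1,0,0,0,0,0,0],[0,0,0,0,0,0,0],[0,0,0,0,0,0,0]]]'

```text
t: 28.45
position: [506.3, 109.6, 391.0]
ee_rot: [-0.0, 0.805, 0.594, -0.0]
contact_force: [0.3, 0.3, 0.1]
gripper_width: 42.9
```

```bash
python3 f.py 6; python3 -c "
from h import *
delta([506.3,109.6,391],-17.2)
im=manip.get_image('scene'); crop(im,240,130,120,150,4,'pics/c5.png')"
```

```text
[ 0.26 -0.12 -0.03  0.    0.    0.01] [0.43 0.72 0.26 0.03 0.04 0.02] outward 0.04 scale x 0.28 [506.29 109.66 390.97] 28.75
t 28.75 pos [506.3 109.7 391. ] F [ 0.71 -0.28 -0.31] w 42.6 q [ 0.21  0.25 -0.18  1.14  0.    2.08]
shift [-0.001  0.001 -0.001] turn [-0.007  0.004  0.004]
```

View pics/c5.png

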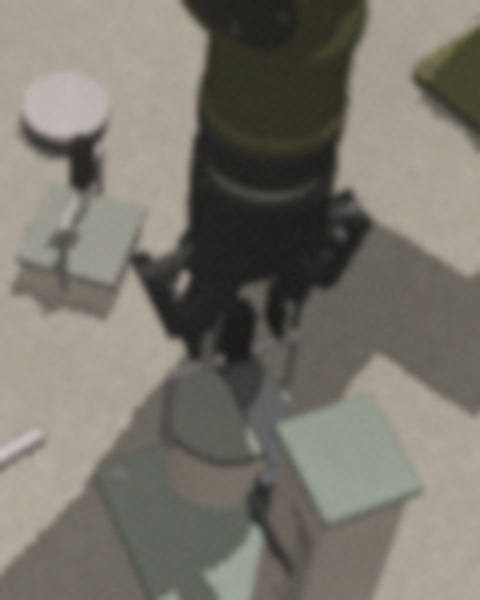

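The tub stays put on the hook, and the grip at crop (237,325) is free with gaps on both sides. Backing straight up.

Request:
play_rows --deltas '[[[0,0,0,-0.1,0,0,0],[0,0,0,-0.3,0,0,0],[0,0,0,-0.55,0,0,0],[0,0,0,-0.85,0,0,0],[0,0,0,-1.2,0,0,0],[0,0,0,-1.6,0,0,0],[0,0,0,-2.0,0,0,0],[0,0,0,-2.4,0,0,0],[0,0,0,-2.7,0,0,0],[0,0,0,-2.9,0,0,0],[0,0,0,-3.0,0,0,0],[0,0,0,-3.0,0,0,0]]]'

```text
t: 30.0
position: [506.5, 109.7, 511.6]
ee_rot: [-0.0, 0.805, 0.594, -0.0]
contact_force: [-0.1, -0.2, 0.3]
gripper_width: 42.5
```

```bash
python3 -c "
from h import *
ims=[manip.get_image('scene') for _ in range(20)]
d=[np.abs(ims[0][180:300,260:360].astype(int)-i[180:300,260:360]).mean() for i in ims[1:]]
print(np.round(d,2)); im=ims[-1]
crop(im,240,90,120,150,4,'pics/d1.png'); print(manip.get_obs()['position'],manip.get_obs()['t'])
crop(im,0,0,512,384,1.5,'pics/d2.png')"
```

```text
[1.12 1.14 1.16 1.15 1.15 1.15 1.14 1.15 1.14 1.14 1.13 1.13 1.13 1.12
 1.12 1.13 1.12 1.12 1.12]
[506.43998651 109.66461032 510.95192473] 31.0
```

View pics/d1.png

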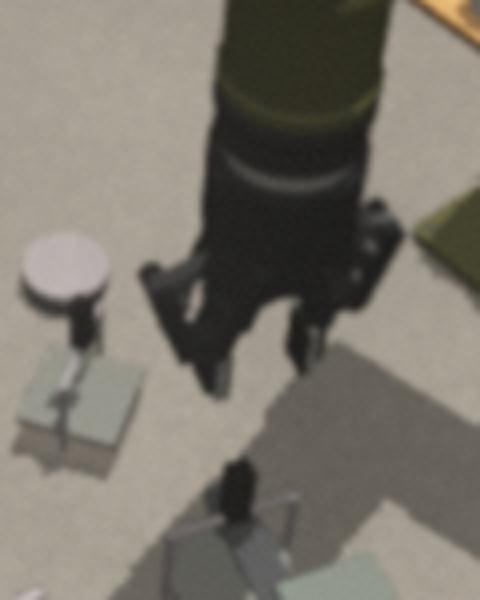

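View pics/d2.png

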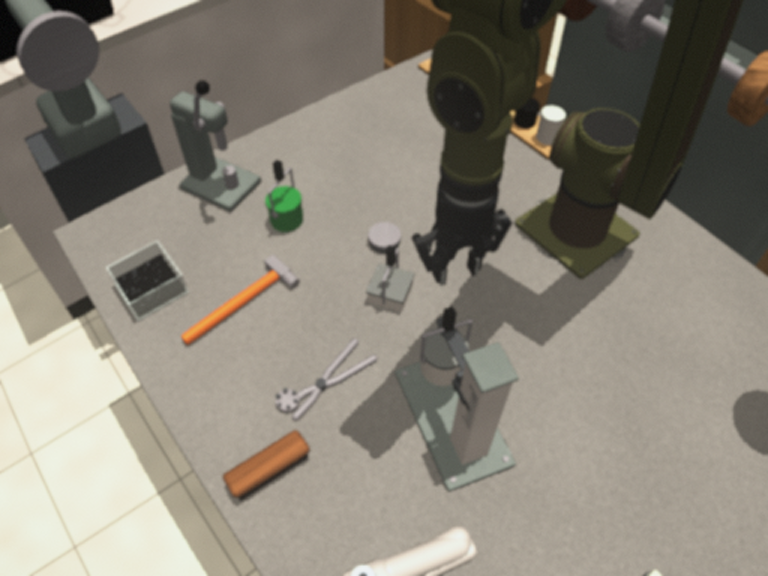

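The tub hangs level and still on the hook, the difference between frames is only constant sensor noise, and the gripper is clear at crop (260,390), well above the grip at (238,490). The other objects are where they were. Handing in.

```bash
python3 -c "
from station import manip
print(manip.close_job())"
```

```text
the job is handed in; nothing more can be done
None
```

The white round tub now hangs from the scale by its handle bar, and I handed the job in at about 31 s. I gripped it by its black grip, brought the bar in over the hook lip, and eased it down at about 10–15 mm/s until the scale carried it, about 49 mm down. I then opened the gripper gently and backed straight up.

**Before release:** mean vertical force was within about 0.15 N of zero, though the sensor noise is around 0.5 N. Sideways force was under about 1 N.

**After release:** 1 s of pictures showed the tub level and still. The gripper was about 110 mm clear of the grip, and by eye the bystanders had not moved.

**What went less cleanly:** one centring shift of about 1 mm overshot and pushed the bar sideways in the hook with about 5 N. I took that back before letting go. I did not measure the pointer directly; the 49 mm comes from the arm's height, and I had no reading of the hook's speed.

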